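# Change the cartridge of the worktop water filter and lock its hatch

## Task

Fit the new cartridge in the water filter: lay it in the cradle with its neck towards the hinge, let go of it and swing the hatch down over it. Then take the T-handled key from its stand, press the hatch fully shut with the key's blade in the slotted cam and turn the cam a quarter turn clockwise to its stop, so that the hatch stays shut by itself. Finally put the key back upright in its stand, without knocking over or pushing away the things that stand about.

Things in the scene. Friction and masses are not known exactly. Their poses are not given: they have to be found in the camera images.
- filter_unit: Countertop water filter: white open-topped housing 230 (x) x 140 (y) x 78 (z) mm, fixed. Origin under its centre on the worktop; x points from its front (latch end, to the robot) to its hinge end. Its bay, open at the top, is 120 mm wide (y; side walls 10 mm thick) and runs from x = -50 to +72 mm. In front of the bay lies the latch pocket; its strike plate is on the front wall, x = -104 to -92 mm.
- seat (a point): Where the cartridge's origin belongs: 3 mm along x from the filter's centre, 33 mm above the worktop, axes as the filter's; 7 mm play along x. It is the floor of a sprung metal cradle with the cartridge on it (36 mm up when empty, 26 mm with the hatch fully shut). Flared side rails, 60 mm apart at the bottom, rise 10 mm above this floor.
- saddle (a point): Point on the filter, 64 mm along x from its centre, 46 mm above the worktop: middle of the 36 mm wide gap, open at the top, between two saddle blocks (x = 56 to 72 mm, tops 46 mm up) that takes the cartridge's neck. The wrong way round the cartridge does not fit the bay.
- hatch (a joint): Hatch angle, rad: 0 fully shut (level), grows as it opens, stop at 1.95; starts at 1.68 to 1.8, just past upright. Steel plate 192 x 136 x 10 mm, 130 g, reaching from 13 to 205 mm from the hinge; its stiff hinge holds it upright; below 0.9 rad it slowly falls. With the cartridge in, the cradle's spring holds the unlocked hatch about 0.05 rad open; about 4 N down at the cam press it fully shut.
- hinge (a point): Middle of the hatch's hinge axis (mid-plane of the plate), 83 mm above the worktop, 90 mm along x from the filter's centre and fixed to it; the axis runs along the filter's y.
- push_point (a point): Point on the middle of the hatch's outer face (on top when shut, the far side while open), 128 mm from the hinge axis: a place to push it down, clear of the cam. Its z axis is that face's outward normal.
- cam (a joint): Angle of the slotted cam, rad: about 0 open (starts -0.2 to 0.15), pi/2 locked (hard stop); grows clockwise seen from above. At 0 slot and tongue lie across the hatch (along y), at pi/2 along it, tongue under the strike plate. Turns with 0.07 N m. Unless the hatch is pressed fully shut (under 0.02 rad) its tongue jams on the strike plate near 0.35 rad. Locked, the hatch stays about 0.01 rad open.
- slot (a point): Centre of the floor of the cam's slot, 168 mm from the hinge axis. The cam is a bright metal round head 40 mm across, its slot dark, flush in the hatch near its free end. The slot runs right across the head along this point's y: 7 mm wide (mouth chamfered to 10 mm), 7.5 mm deep. With the hatch fully shut it is 81 mm above the worktop, 78 mm from the filter's centre towards its front.
- cartridge: New filter cartridge: white rounded block 92 (x) x 50 (y) x 44 (z) mm with grey bands, 150 to 310 g, on the worktop. Origin at the centre of its underside; a grey neck, 24 mm thick, sticks out 16 mm from the middle of its +x end. Grasp it across its 50 mm width from above, fingertips at least 14 mm above its underside so that they clear the cradle's rails.
- neck (a point): Centre of the end face of the cartridge's neck: 62 mm along x from the cartridge's origin, 22 mm above its underside.
- key: T-handled flat key, 134 mm tall, 120 g, upright, blade down, in its stand. Origin at the middle of the blade's tip, z up the shaft. Blade 28 mm wide (x), 3.6 mm thick (2.4 at the tip), 16 mm tall; shaft 12 mm; from 58 mm up a cone to a plug 37 mm across (74 to 84 mm); collar 52 mm across (84 to 90); on top a flat black handle 62 mm wide (x), 16 mm thick (y), 90 to 134 mm up: grasp its thickness.
- key_tip (a point): Middle of the tip of the key's blade (the same point as the key's origin).
- key_stand: Round weighted steel stand, 92 mm tall, 56 mm across (foot 88 mm), fixed. Origin at the centre of its underside. Its bore is 42 mm across and 88 mm deep, open at the top; the key hangs in it by its collar on the rim, tip 8 mm above the worktop, upright by itself, at any yaw and with about 2 mm of sideways play.
- candle: Pillar candle in a glass cylinder, 92 mm across, 235 mm tall, loose; origin at the centre of its underside. Not to be disturbed.
- mill: Dark wooden pepper mill, 58 mm across, 170 mm tall, loose; origin at the centre of its underside. Not to be disturbed.
- mug: White mug, 89 mm across with handle to 120 mm, 98 mm tall, loose; origin at the centre of its underside. Not to be disturbed.
- spice: Spice jar with a red lid, 45 mm across, 106 mm tall, loose; origin at the centre of its underside. Not to be disturbed.
Things that resemble listed ones, but are neither listed nor needed, are in the scene too. What is shaped like the key_stand but green or red is not meant.

How it is judged:
On the way, in this order (a step that is already met when the one before it is completed fails the run):
1. the cartridge lies released in the cradle, neck towards the hinge (x of cartridge in the frame of filter_unit between -0.012 and 0.016 m and y of cartridge in the frame of filter_unit between -0.01 and 0.01 m and z of cartridge in the frame of filter_unit below 0.042 m and x of neck in the frame of filter_unit above 0.045 m and angle between cartridge's own z axis and vertical below 0.12 rad and contact force between the fingers and cartridge below 0.1 N), for 0.2 s.
2. the hatch is swung down over the cartridge (value of joint hatch below 0.15 rad), for 0.1 s.
3. the hatch is fully shut and the cam turned to its stop with the key's blade in the slot (value of joint cam above 1.4 rad and value of joint hatch below 0.025 rad and distance between key_tip and slot below 0.009 m), for 0.1 s.
At the end, for the whole second after the job is handed in: Hatch shut by itself (under 0.025 rad), cam over 1.4 rad; cartridge in the bay (underside under 34 mm up, neck end over 45 mm to the hinge side of the filter's centre); key at rest in its stand (within 12 mm, tip under 14 mm up, upright within 0.08 rad) (value of joint hatch below 0.025 rad and value of joint cam above 1.4 rad and z of cartridge in the frame of filter_unit below 0.034 m and x of neck in the frame of filter_unit above 0.045 m and horizontal distance between key and key_stand below 0.012 m and z of key in the frame of key_stand below 0.014 m and angle between key's own z axis and vertical below 0.08 rad and linear speed of key below 0.02 m/s); the robot touches nothing.
It fails at once if the candle is shifted by 30 mm or tipped (distance of candle from where it was at the start of the episode above 0.03 m or angle between candle's own z axis and vertical above 0.3 rad).
It fails at once if the pepper mill is shifted by 30 mm or tipped (distance of mill from where it was at the start of the episode above 0.03 m or angle between mill's own z axis and vertical above 0.3 rad).
It fails at once if the mug is shifted by 30 mm or tipped (distance of mug from where it was at the start of the episode above 0.03 m or angle between mug's own z axis and vertical above 0.3 rad).
It fails at once if the spice jar is shifted by 30 mm or tipped (distance of spice from where it was at the start of the episode above 0.03 m or angle between spice's own z axis and vertical above 0.3 rad).
It also fails if it takes over 72 s, if anything falls off the work surface, if the arm or the gripper's body presses on something with over 40 N, if the wrist force passes 120 N, or if a joint passes its speed limit or range.

## Robot

A 7-joint arm with a two-finger parallel gripper is mounted at the origin on a cart in front of the work surface, level with it; the furniture and walls round the work are solid. World frame = base frame: x ahead of the robot, y to its left, z up, the work surface at z = 0. Lengths are in m, angles in rad, forces in N, time in s.
With the tool pointing down it reaches from about 0.4 to 0.85 m from the base axis. Payload 4.5 kg.
Tool frame: the origin (TCP) lies midway between the tips of the shut fingers; the grasp point (between the pads) lies 19 mm behind it (r.grip_point_offset is the distance from the TCP to the grasp point, in m); z points along the fingers, y is the line along which they close (so a half turn about z gives the same grasp; the last joint's range is limited). The gripper opens to 88 mm and grips with 3 to 60 N. Pads are 18 mm wide; open, the fingers measure 123 mm over their backs; the gripper's body (75 mm by 187 mm) begins 45 mm behind the grasp point.
Start: joints at [-1.123, 0.689, -0.195, 1.565, 0.157, 0.902, -0.215], TCP at [0.251, 0.572, 0.239] pointing down, gripper open.
Joint ranges: [-3.01, 3.01], [-0.46, 2.08], [-1.47, 1.51], [0.13, 2.56], [-1, 4.14], [0.04, 2.09], [-2.66, 2.66]. Speed limits (rad/s): [2.57, 2.57, 3.14, 3.14, 3.14, 3.14, 3.14].

## Interface

Orientations are given as a unit quaternion [x, y, z, w].
In Python, from plant import r, optics gives the robot as it stands.
- The arm moves only by the shell command python3 -m pendant 'ROWS' [OPENING] [FORCE]. ROWS is JSON, a list of rows, each a list of 6 numbers: the shift along the tool's x, y, z as a fraction of full scale, then the turn, a rotation vector about the tool's x, y, z as a fraction of full scale. A call has 1 to 5 rows; each row shifts and turns the commanded pose from where the row before left it, along the tool's axes as they then stand; what a row does not reach is not made up. Full scale, the value 1, is 0.025 m for a shift and pi rad for a turn. A row lasts 1/12 s, in which the tool goes at most 41.7 mm and 7.16 degrees, less where a joint would pass 70% of its speed; a pose out of reach is approached as far as the arm can. A call with a number of a shift or a turn outside -1 to 1 is refused whole. A call with a gripper value outside its range is refused whole. OPENING is the opening, from -1 (shut) to 1 (fully open), set as the call begins (- or left out, the last holds). The fingers move at their own pace and stop on an object; FORCE is the grip in N (left out, the last holds). Time passes only in rows, so rows that do not move let the fingers close. It gives the time, the measured TCP pose, the force, the opening and the grip force at its end, in the units of the state.
- r.get_state(): the state, without advancing time (a new reading comes with each control period).
- optics.snapshot(name): name is "scene" or "top"; returns (picture, depth): 400x640x3 uint8, blue, green, red; 400x640 float32, m along the optical axis (not along the pixel's ray), 0 where there is no reading.
- optics.calibration(name): a dict with "vfov" (degrees; the focal length in pixels is half the picture's height over the tangent of half this angle, whatever the lens; pixels are square), "cx", "cy" (the principal point, pixels), "cam_to_world" (4x4, takes a point from camera to world coordinates). Camera axes: x right, y up, looking along -z (the intrinsics and any distortion apply to the point x, -y, -z); pixel columns grow to the right and rows downward; lengths in m; the calibration is good to about 2 mm. A picture is of the moment at which its call begins. calibration takes no time and is no camera call.
- r.finish_job(): hands the job in; it is judged then, once.
The state is a dict: "clock": time; "q": joint angles; "qd": joint speeds; "joint_torque": joint torques, N m; "tool_pos": TCP position; "eef_rot": TCP orientation; "contact_force": force on the tool from outside, world axes, zero at the start; "moment": the same for the moment, N m; "opening": opening from 0.0 (shut) to 1.0 (fully open); "finger_force": force on a finger pad.
Only numpy, scipy, OpenCV 4.12 (cv2) and the standard library are available. Lean on these libraries where they do the work, as an engineer would, in place of code of your own. Each camera call takes 0.05 s, during which the arm holds its last target. There are 200 camera calls.

## Working session

There is one attempt and no reset: what is moved stays moved. The work goes in short steps, Python scripts to look and compute and a shell command to move; the robot and the scene stay as the last step left them, time stands still between calls to the robot, and variables do not carry over. Pictures are saved under pics/ and viewed, at most 10 in all, crops included, and the job is handed in when it is done.

```bash
ls; mkdir -p pics
python3 - <<'E'
from plant import r, optics
import cv2,numpy as np
for n in("scene","top"):
    p,d=optics.snapshot(n); cv2.imwrite(f"pics/{n}0.png",p); np.save(f"pics/{n}0.npy",d); print(n,optics.calibration(n), (d>0).mean())
print(r.get_state(), r.grip_point_offset)
E
```

```text
pics
scene {'vfov': 55.11983041157212, 'cx': 319.0733302433182, 'cy': 201.073446229981, 'cam_to_world': array([[ 0.86805387,  0.30177648, -0.39422511,  0.00902939],
       [-0.49623503,  0.55181966, -0.67025805, -0.98206205],
       [ 0.01527305,  0.7774484 ,  0.62876125,  0.95999865],
       [ 0.        ,  0.        ,  0.        ,  1.        ]])} 0.92189453125
top {'vfov': 49.22577559150338, 'cx': 324.69430470776285, 'cy': 200.5447578817752, 'cam_to_world': array([[ 1.88403150e-02,  9.97542578e-01, -6.74821990e-02,
         4.83783654e-01],
       [-9.99820619e-01,  1.89284426e-02,  6.66725678e-04,
        -5.64540843e-02],
       [ 1.94242018e-03,  6.74575326e-02,  9.97720256e-01,
         1.41077219e+00],
       [ 0.00000000e+00,  0.00000000e+00,  0.00000000e+00,
         1.00000000e+00]])} 0.99576171875
{'clock': 0.1, 'q': array([-1.12317695,  0.68991364, -0.19451761,  1.56620545,  0.1572855 ,
        0.90252943, -0.21507757]), 'qd': array([-7.24434160e-04, -7.91476392e-04,  4.70744962e-04, -2.14667839e-03,
       -8.35055546e-05, -2.33593724e-04,  1.52607826e-03]), 'joint_torque': array([-3.20415209e-03, -5.28507936e+01, -1.27154253e+00, -1.53835541e+01,
       -5.26426511e-02,  1.98696944e-03,  2.03965561e-05]), 'tool_pos': array([0.25113096, 0.57171232, 0.23799095]), 'eef_rot': array([ 2.05395515e-01,  9.78678695e-01, -8.25364999e-04, -1.15325842e-04]), 'contact_force': array([0.10500774, 0.24410455, 0.01449437]), 'moment': array([-0.02689231, -0.01478089,  0.02290314]), 'finger_force': 0.0, 'opening': 1.000502297545562} 0.0187
```

View pics/top0.png

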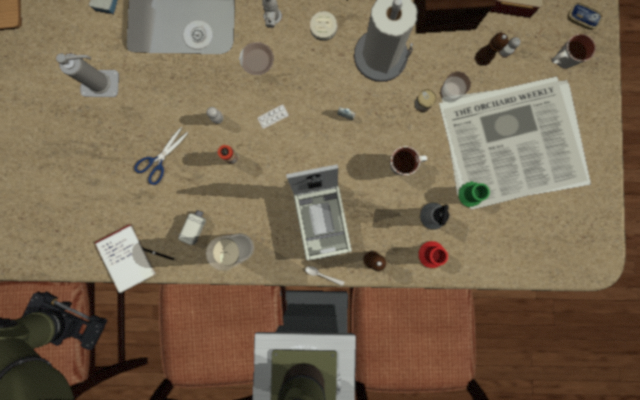

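View pics/scene0.png

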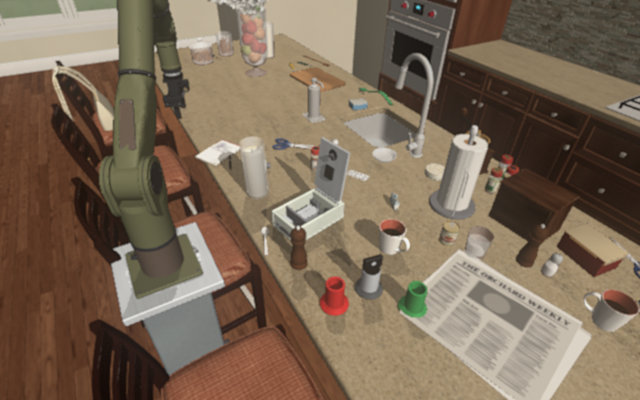

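Top view: the filter is at about (322,220) with its hatch upright towards (315,180). The cartridge is at (192,227), the candle at (229,250), the mill at (374,260) and the mug at (406,160). The spice jar is at (227,154), and the grey stand with the key is at (436,214). The red and green stands are decoys.

```bash
cat > h.py <<'E'
import numpy as np,cv2
from plant import r,optics
def rays(n):
    c=optics.calibration(n);f=200/np.tan(np.radians(c["vfov"]/2));T=c["cam_to_world"]
    v,u=np.mgrid[:400,:640].astype(float)
    d=np.stack([(u-c["cx"])/f,-(v-c["cy"])/f,-np.ones_like(u)],-1)
    return T[:3,3],d@T[:3,:3].T
def cloud(n,d):
    o,R=rays(n);P=o+R*d[...,None];P[d<=0]=np.nan;return P
def plane(n,u,v,z):
    o,R=rays(n)
    D=np.array([cv2.remap(R[...,i].astype(np.float32),np.float32([[u]]),np.float32([[v]]),1)[0,0] for i in range(3)])
    return o+D*(z-o[2])/D[2]
E
python3 - <<'E'
from h import *
for n in("top","scene"):
    im=cv2.imread(f"pics/{n}0.png");P=cloud(n,np.load(f"pics/{n}0.npy"))
    np.set_printoptions(precision=4,suppress=True)
    X,Y,Z=P[...,0],P[...,1],P[...,2]
    print(n,"table z",np.nanmedian(Z[(abs(X-.45)<.25)&(abs(Y)<.35)]))
    def blob(name,x,y,s,z0,z1):
        m=(abs(X-x)<s)&(abs(Y-y)<s)&(Z>z0)&(Z<z1);Q=P[m]
        if len(Q)<4:print(name,len(Q));return
        rc=cv2.minAreaRect(Q[:,:2].astype(np.float32)*1000)
        print(name,len(Q),"mean",Q.mean(0),"rect mm",rc,"zmax",Q[:,2].max())
    if n=="top":
        g=lambda u,v,z:plane("top",u,v,z)[:2]
        pos=dict(cart=g(192,227,.044),filt=g(322,222,.08),cand=g(229,248,.2),mill=g(374,260,.17),mug=g(406,160,.1),spice=g(227,154,.1),stand=g(436,214,.1));print(pos)
    blob("cart",*pos["cart"],.08,.036,.055);blob("neck",*pos["cart"],.08,.012,.036)
    blob("filt",*pos["filt"],.16,.07,.082);blob("hatch",*pos["filt"],.2,.11,.4)
    blob("cand",*pos["cand"],.09,.1,.3);blob("mill",*pos["mill"],.06,.08,.2);blob("mug",*pos["mug"],.08,.07,.13);blob("spice",*pos["spice"],.05,.07,.13)
    blob("stand",*pos["stand"],.06,.07,.105);blob("key",*pos["stand"],.06,.115,.17);blob("foot",*pos["stand"],.06,.006,.03)
im=cv2.imread("pics/top0.png")
a=cv2.resize(im[195:265,160:260],None,fx=4,fy=4,interpolation=2);b=cv2.resize(im[160:265,280:360],None,fx=4,fy=4,interpolation=2);c=cv2.resize(im[185:240,410:470],None,fx=5,fy=5,interpolation=2)
o=np.zeros((600,800,3),np.uint8);o[:280,:400]=a;o[:420,410:730]=b;o[290:565,:300]=c;cv2.imwrite("pics/c1.png",o)
E
```

```text
top table z 0.00020445309733507777
{'cart': array([0.4856, 0.3554]), 'filt': array([ 0.5082, -0.0504]), 'cand': array([0.4295, 0.2042]), 'mill': array([ 0.4021, -0.1996]), 'mug': array([ 0.7002, -0.3013]), 'spice': array([0.7081, 0.2413]), 'stand': array([ 0.5383, -0.3924])}
cart 449 mean [0.4803 0.3611 0.0425] rect mm ((481.3072814941406, 360.998779296875), (50.82052230834961, 94.13294982910156), 67.67301177978516) zmax 0.05077888677258868
neck 117 mean [0.4949 0.343  0.027 ] rect mm ((487.55096435546875, 359.7127380371094), (51.92953872680664, 108.6908950805664), 67.99226379394531) zmax 0.035926874753446914
filt 869 mean [ 0.4972 -0.0521  0.076 ] rect mm ((488.4435729980469, -83.56932067871094), (251.7978973388672, 197.882568359375), 12.092761039733887) zmax 0.08193303414825714
hatch 1252 mean [ 0.5784 -0.0606  0.2095] rect mm ((533.6826782226562, -121.20098876953125), (370.9317321777344, 129.96615600585938), 47.17428970336914) zmax 0.2911259861550648
cand 1192 mean [0.4198 0.2117 0.1919] rect mm ((418.9978332519531, 212.62106323242188), (91.48066711425781, 93.18734741210938), 29.0
[... 2167 characters left out ...]
5225648
spice 91 mean [0.7026 0.2403 0.094 ] rect mm ((708.0298461914062, 248.14202880859375), (48.47639083862305, 34.76734161376953), 54.42927932739258) zmax 0.10722534746640155
stand 206 mean [ 0.5235 -0.4216  0.0889] rect mm ((527.342041015625, -416.5661926269531), (37.889198303222656, 55.12490463256836), 61.804866790771484) zmax 0.10498042318462164
key 183 mean [ 0.5282 -0.4114  0.1313] rect mm ((530.82470703125, -409.7132568359375), (18.793243408203125, 61.65219497680664), 84.90205383300781) zmax 0.14309349576324848
foot 245 mean [ 0.5208 -0.4216  0.0127] rect mm ((525.9248046875, -414.30133056640625), (66.82010650634766, 83.09392547607422), 52.257354736328125) zmax 0.029950338100548257
```

View pics/c1.png

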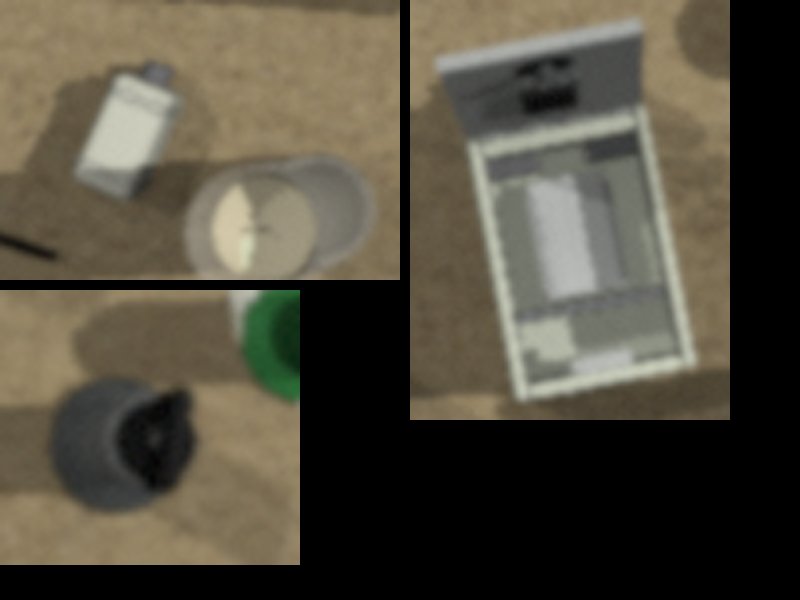

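```bash
cat > filt.py <<'E'
from h import *
np.set_printoptions(precision=4,suppress=True)
for n in("top","scene"):
    im=cv2.imread(f"pics/{n}0.png").astype(int);P=cloud(n,np.load(f"pics/{n}0.npy"));Z=P[...,2]
    o,R=rays(n);W=o+R*((.078-o[2])/R[...,2])[...,None]   # every pixel on rim plane
    m=(np.hypot(W[...,0]-.49,W[...,1]+.05)<.17)&(im.min(2)>115)&(Z>.066)&(Z<.085)
    k,l,s,c=cv2.connectedComponentsWithStats(m.astype(np.uint8));b=1+np.argmax(s[1:,4]);m=l==b
    w=W[m][:,:2];print(n,m.sum(),s[b],cv2.minAreaRect((w*1000).astype(np.float32)))
    # edges in rotated frame
    for yaw in np.radians([10,11,12,13,14]):
        c_,s_=np.cos(yaw),np.sin(yaw);a=w@np.array([c_,s_]);t=w@np.array([-s_,c_])
        # right/left outer edge per 10mm bin of a
        L=[];Rr=[]
        for x0 in np.arange(a.min()+.03,a.max()-.05,.01):
            q=t[(a>=x0)&(a<x0+.01)]
            if len(q)>2:L.append((x0,q.max()));Rr.append((x0,q.min()))
        L=np.array(L);Rr=np.array(Rr)
        print(np.degrees(yaw).round(),"slopes",np.polyfit(*L.T,1)[0],np.polyfit(*Rr.T,1)[0],"y",np.median(L[:,1]),np.median(Rr[:,1]),"front a",np.percentile(a,1),"max",a.max())
E
python3 filt.py
```

```text
top 773 [295 187  56  73 773] ((505.646484375, -50.49950408935547), (201.9316864013672, 138.46763610839844), 12.229048728942871)
10.0 slopes 0.031189978283175875 0.0383050381918076 y -0.06948552201386746 -0.20654308136287072 front a 0.38806448095482654 max 0.5910034217367817
11.0 slopes 0.013900854651052926 0.024985025131643836 y -0.07769024408027718 -0.21517482484737532 front a 0.38612419277802223 max 0.5874843519708711
12.0 slopes -0.004012355213688237 6.405784537930121e-06 y -0.08589567709643454 -0.22361651121065848 front a 0.3835347415985442 max 0.5850291322711404
13.0 slopes -0.01825896101472095 -0.016820875048548234 y -0.09446509786214466 -0.23182123364365823 front a 0.3806709426406737 max 0.5823957070304154
14.0 slopes -0.039015995130669216 -0.03169571203475028 y -0.10241457634644636 -0.24018616681344737 front a 0.3773140569100846 max 0.5799109169141945
scene 658 [272 188  73  41 658] ((510.6092834472656, -57.548736572265625), (232.1300506591797, 148.2611541748047), 12.260907173156738)
10.0 slopes 0.03339065330970692 0.026240545969836715 y -0.07176207217347307 -0.21625648423101607 front a 0.37835672438537377 max 0.6110781804224478
11.0 slopes 0.01619947097069221 0.012989929851250848 y -0.0804735491905566 -0.22496406125768417 front a 0.37584638919051105 max 0.6075362038760038
12.0 slopes -0.0009966458841078468 -0.001966161907747606 y -0.08959502957642762 -0.23267021815930372 front a 0.37342136986563923 max 0.6038091659165238
13.0 slopes -0.018962349369047424 -0.016037916539709488 y -0.09780483475001481 -0.24026743436975706 front a 0.370585622717071 max 0.599898201835875
14.0 slopes -0.03659243533082768 -0.037661816814423606 y -0.10625052775976107 -0.25067557592627954 front a 0.3674381716271728 max 0.5958045029516025
```

Yaw is about 12° in both views. I trust the near-vertical top view, which puts the filter centre at about (0.519,-0.048) and the cartridge at (0.481,0.361) with yaw -22°.

```bash
cat > w.py <<'E'
# usage: w.py x y z [tool-y heading deg]: remaining shift in tool axes (units of 25mm) and turn about tool z (units of pi)
import sys,numpy as np
from plant import r
from scipy.spatial.transform import Rotation as Ro
s=r.get_state();R=Ro.from_quat(s["eef_rot"]).as_matrix();a=[float(v) for v in sys.argv[1:]]
d=R.T@(np.array(a[:3])-s["tool_pos"])/.025
h=np.degrees(np.arctan2(R[1,1],R[0,1]))
print("t",round(s["clock"],2),"tcp",s["tool_pos"].round(4),"yhead",h.round(2),"tilt",np.degrees(np.arccos(-R[2,2])).round(2),"F",s["contact_force"].round(1),"op",round(s["opening"]*88,1),"ff",round(s["finger_force"],1))
print("shift units",d.round(3),"turn z units",(-((a[3]-h+180)%360-180)/180).round(4) if len(a)>3 else "", "q7",s["q"].round(2))
E
python3 -m pendant '[[-0.98,-0.34,0,0,0,-0.002],[-0.98,-0.34,0,0,0,-0.002],[-0.98,-0.34,0,0,0,-0.002],[-0.98,-0.34,0,0,0,-0.002],[-0.98,-0.34,0,0,0,0]]'
python3 -m pendant '[[-0.98,-0.34,0,0,0,0],[-0.98,-0.34,0,0,0,0],[-0.98,-0.34,0,0,0,0],[-0.98,-0.34,0,0,0,0],[-0.98,-0.34,0,0,0,0]]'
python3 -m pendant '[[-0.9,-0.3,0,0,0,0],[-0.9,-0.3,0,0,0,0],[0,0,0,0,0,0],[0,0,0,0,0,0]]'
python3 w.py .481 .361 .1 67.7
```

```text
clock: 0.52
tool_pos: [0.3481, 0.4841, 0.2383]
eef_rot: [0.193, 0.981, -0.0, -0.0]
contact_force: [0.2, 0.3, -0.0]
opening: 1.002
finger_force: 0.0
clock: 0.93
tool_pos: [0.4454, 0.3983, 0.2383]
eef_rot: [0.193, 0.981, -0.0, -0.0]
contact_force: [0.6, 1.1, 0.8]
opening: 1.0
finger_force: 0.0
clock: 1.27
tool_pos: [0.4816, 0.3671, 0.2382]
eef_rot: [0.195, 0.981, -0.001, -0.0]
contact_force: [-1.6, 1.1, -0.8]
opening: 0.999
finger_force: 0.0
t 1.27 tcp [0.4816 0.3671 0.2382] yhead 67.54 tilt 0.06 F [-1.6  1.1 -0.8] op 87.9 ff 0.0
shift units [-0.07  -0.227  5.528] turn z units -0.0009 q7 [-0.59  0.67 -0.23  1.63  0.19  0.87  0.28]
```

```bash
python3 -m pendant '[[-0.07,-0.23,1,0,0,0],[0,0,1,0,0,0],[0,0,1,0,0,0],[0,0,1,0,0,0],[0,0,1,0,0,0]]' >/dev/null
python3 -m pendant '[[0,0,1,0,0,0],[0,0,1,0,0,0],[0,0,1,0,0,0],[0,0,0.8,0,0,0],[0,0,0,0,0,0]]'
python3 w.py .481 .361 .017 67.7
python3 - <<'E'
from h import *
p,d=optics.snapshot("top");cv2.imwrite("pics/t2.png",cv2.resize(p[170:290,120:280],None,fx=4,fy=4,interpolation=2))
E
```

```text
clock: 2.1
tool_pos: [0.4762, 0.3626, 0.015]
eef_rot: [0.192, 0.981, -0.002, -0.003]
contact_force: [0.3, 0.2, -0.6]
opening: 1.003
finger_force: 0.0
t 2.1 tcp [0.4762 0.3626 0.015 ] yhead 67.89 tilt 0.42 F [ 0.3  0.2 -0.6] op 88.3 ff 0.0
shift units [-0.203  0.012 -0.082] turn z units 0.0011 q7 [-0.65  0.98 -0.14  1.77  0.29  0.42  0.19]
```

View pics/t2.png

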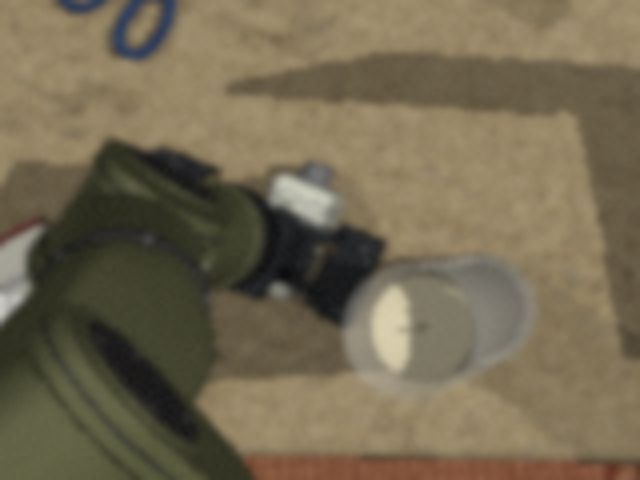

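The gripper straddles the cartridge and clears the candle. I'll correct 5 mm, close and lift.

```bash
python3 -m pendant '[[-0.2,0,-0.05,0,0,0],[0,0,0,0,0,0],[0,0,0,0,0,0]]' >/dev/null
python3 w.py .481 .361 .017 67.7
python3 -m pendant '[[0,0,0,0,0,0],[0,0,0,0,0,0],[0,0,0,0,0,0],[0,0,0,0,0,0],[0,0,0,0,0,0]]' -1 25 >/dev/null
python3 -m pendant '[[0,0,0,0,0,0],[0,0,0,0,0,0],[0,0,0,0,0,0],[0,0,0,0,0,0],[0,0,0,0,0,0]]'
python3 w.py .481 .361 .017 67.7
```

```text
t 2.4 tcp [0.4861 0.3614 0.0217] yhead 67.69 tilt 0.19 F [-0.3 -0.4 -0. ] op 88.1 ff 0.0
shift units [ 0.181 -0.093  0.188] turn z units -0.0001 q7 [-0.63  0.97 -0.14  1.75  0.29  0.43  0.2 ]
clock: 3.23
tool_pos: [0.4847, 0.3608, 0.02]
eef_rot: [0.193, 0.981, -0.0, -0.0]
contact_force: [-0.7, -0.1, 1.0]
opening: 0.562
finger_force: 25.0
t 3.23 tcp [0.4847 0.3608 0.02  ] yhead 67.73 tilt 0.01 F [-0.7 -0.1  1. ] op 49.5 ff 25.0
shift units [ 0.14  -0.047  0.119] turn z units 0.0002 q7 [-0.64  0.98 -0.14  1.76  0.29  0.43  0.2 ]
```

```bash
python3 -m pendant '[[0,0,-0.4,0,0,0],[0,0,-0.8,0,0,0],[0,0,-1,0,0,0],[0,0,-1,0,0,0],[0,0,-1,0,0,0]]' >/dev/null
python3 -m pendant '[[0,0,-1,0,0,0],[0,0,-1,0,0,0],[0,0,-1,0,0,0],[0,0,-1,0,0,0],[0,0,-1,0,0,0]]' >/dev/null
python3 -m pendant '[[0,0,-1,0,0,0],[0,0,-1,0,0,0],[0,0,-0.3,0,0,0],[0,0,0,0,0,0],[0,0,0,0,0,0]]' 
python3 w.py .525 -.0467 .30 102
python3 - <<'E'
from h import *
p,d=optics.snapshot("scene");cv2.imwrite("pics/s3.png",cv2.resize(p[0:220,120:400],None,fx=2.5,fy=2.5,interpolation=2))
E
```

```text
clock: 4.48
tool_pos: [0.4843, 0.3602, 0.3068]
eef_rot: [0.193, 0.981, -0.001, -0.0]
contact_force: [0.2, 0.3, -2.6]
opening: 0.563
finger_force: 25.0
t 4.48 tcp [0.4843 0.3602 0.3068] yhead 67.73 tilt 0.07 F [ 0.2  0.3 -2.6] op 49.6 ff 25.0
shift units [ -7.674 -14.445   0.284] turn z units -0.1904 q7 [-0.57  0.59 -0.26  1.54  0.17  1.03  0.31]
```

View pics/s3.png

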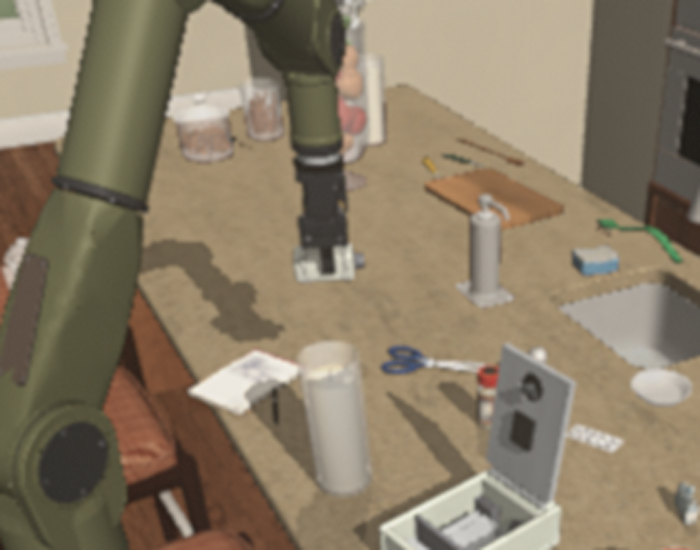

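```bash
python3 -m pendant '[[-0.48,-0.9,0,0,0,0],[-0.48,-0.9,0,0,0,0],[-0.48,-0.9,0,0,0,0],[-0.48,-0.9,0,0,0,0],[-0.48,-0.9,0,0,0,0]]' >/dev/null
python3 -m pendant '[[-0.48,-0.9,0,0,0,0],[-0.48,-0.9,0,0,0,0],[-0.48,-0.9,0,0,0,0],[-0.48,-0.9,0,0,0,0],[-0.48,-0.9,0,0,0,0]]' >/dev/null
python3 -m pendant '[[-0.48,-0.9,0,0,0,0],[-0.48,-0.9,0,0,0,0],[-0.48,-0.9,0,0,0,0],[-0.48,-0.9,0,0,0,0],[-0.48,-0.9,0,0,0,0]]' >/dev/null
python3 -m pendant '[[-0.48,-0.9,0,0,0,0],[0,0,0,0,0,-0.038],[0,0,0,0,0,-0.038],[0,0,0,0,0,-0.038],[0,0,0,0,0,-0.038]]' >/dev/null
python3 -m pendant '[[0,0,0,0,0,-0.038],[0,0,0,0,0,0],[0,0,0,0,0,0]]' >/dev/null
python3 w.py .525 -.0467 .15 102
python3 - <<'E'
from h import *
np.set_printoptions(precision=4,suppress=True)
p,d=optics.snapshot("top");cv2.imwrite("pics/t4.png",p);P=cloud("top",d);p2,d2=optics.snapshot("scene");cv2.imwrite("pics/s4.png",p2);np.save("pics/s4.npy",d2)
o=np.zeros((600,800,3),np.uint8);o[:480,:380]=cv2.resize(p[160:280,275:370],None,fx=4,fy=4,interpolation=2);o[:480,400:800]=cv2.resize(p2[90:250,240:373],(400,480),interpolation=2);cv2.imwrite("pics/c4.png",o)
E
```

```text
t 6.45 tcp [ 0.5251 -0.0453  0.306 ] yhead 101.74 tilt 0.18 F [ 0.2  1.  -1.6] op 49.8 ff 25.0
shift units [-2.00e-03 -6.00e-02  6.24e+00] turn z units -0.0014 q7 [ 0.27  0.5  -0.43  1.76  0.25  0.94  1.52]
```

View pics/c4.png

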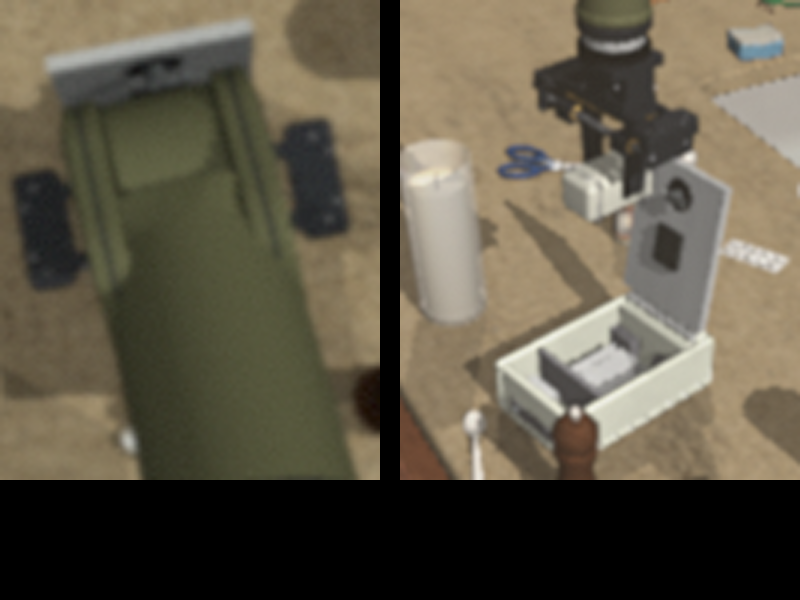

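The cartridge is held level above the filter with its neck towards the hatch. In the top view the gripper's two black ends, at about (286,217) and (353,204), let me check the calibration against the known tool position.

Run:
```python
from h import *
np.set_printoptions(precision=4,suppress=True)
s=r.get_state()
im=cv2.imread("pics/t4.png");P=cloud("top",optics.snapshot("top")[1])
m=(im.max(2)<75)&(P[...,2]>.33)&(P[...,2]<.5)&(np.hypot(P[...,0]-.525,P[...,1]+.046)<.15)
k,l,st,c=cv2.connectedComponentsWithStats(m.astype(np.uint8))
cs=[]
for i in range(1,k):
    if st[i,4]>60:
        Q=P[l==i];rc=cv2.minAreaRect((Q[:,:2]*1000).astype(np.float32));cs.append(np.array(rc[0]));print(st[i],c[i],Q[:,2].min(),np.median(Q[:,2]),rc)
print("mid",sum(cs)/len(cs),"tcp",s["tool_pos"])
im=cv2.imread("pics/s4.png");P=cloud("scene",np.load("pics/s4.npy"))
m=(P[...,2]>.28)&(P[...,2]<.34)&(np.hypot(P[...,0]-.525,P[...,1]+.046)<.1)&(im.min(2)>110)
Q=P[m];print("cart scene",len(Q),cv2.minAreaRect((Q[:,:2]*1000).astype(np.float32)),Q[:,2].max())
yaw=np.radians(12);d=(Q[:,:2]-s["tool_pos"][:2])@np.array([[np.cos(yaw),-np.sin(yaw)],[np.sin(yaw),np.cos(yaw)]]);print("rel TCP filter axes",np.percentile(d,[1,99],axis=0))
```

```text
[343 190  19  30 358] [352.8045 204.5978] 0.38532986500166233 0.41282859411530926 ((542.816162109375, -120.36660766601562), (66.27890014648438, 33.53977584838867), 15.258572578430176)
[278 202  19  31 396] [286.0985 217.0328] 0.3816732399910068 0.4126595526333866 ((512.5817260742188, 29.548667907714844), (68.19986724853516, 34.75889205932617), 14.8092041015625)
mid [527.6989 -45.409 ] tcp [ 0.5255 -0.0452  0.3066]
cart scene 312 ((522.2239379882812, -54.314971923828125), (61.24158477783203, 108.68157196044922), 86.63059997558594) 0.33253112847184474
rel TCP filter axes [[-0.0557 -0.0416]
 [ 0.0323  0.0195]]
```

```bash
python3 -m pendant '[[0.04,-0.06,1,0,0,-0.0014],[0,0,1,0,0,0],[0,0,1,0,0,0],[0,0,1,0,0,0],[0,0,1,0,0,0]]' >/dev/null
python3 -m pendant '[[0,0,1,0,0,0],[0,0,1,0,0,0],[0,0,0.6,0,0,0],[0,0,0,0,0,0],[0,0,0,0,0,0]]' >/dev/null
python3 w.py .524 -.047 .06 102
```

```text
t 7.43 tcp [ 0.5251 -0.0466  0.1171] yhead 102.16 tilt 0.08 F [ 1.1 -0.8 -1.7] op 49.8 ff 25.0
shift units [ 0.044 -0.007  2.283] turn z units 0.0009 q7 [ 0.17  0.76 -0.28  1.96  0.43  0.48  1.36]
```

```bash
python3 -m pendant '[[0.04,0,0.7,0,0,0],[0,0,0.6,0,0,0],[0,0,0.5,0,0,0],[0,0,0.3,0,0,0],[0,0,0,0,0,0]]' 
python3 -m pendant '[[0,0,0.2,0,0,0],[0,0,0,0,0,0],[0,0,0,0,0,0]]' 
python3 w.py .524 -.047 .053 102
```

```text
clock: 7.85
tool_pos: [0.5246, -0.0469, 0.0649]
eef_rot: [-0.106, 0.994, -0.0, 0.0]
contact_force: [0.6, -0.3, -2.2]
opening: 0.561
finger_force: 25.0
clock: 8.1
tool_pos: [0.5248, -0.047, 0.0605]
eef_rot: [-0.106, 0.994, -0.0, 0.001]
contact_force: [-0.3, 1.2, -0.8]
opening: 0.572
finger_force: 25.0
t 8.1 tcp [ 0.5248 -0.047   0.0605] yhead 102.17 tilt 0.06 F [-0.3  1.2 -0.8] op 50.3 ff 25.0
shift units [0.033 0.008 0.301] turn z units 0.001 q7 [ 0.13  0.86 -0.21  1.99  0.48  0.34  1.31]
```

```bash
python3 -m pendant '[[0,0,0.1,0,0,0],[0,0,0.1,0,0,0],[0,0,0,0,0,0]]' 
python3 -m pendant '[[0,0,0.06,0,0,0],[0,0,0.06,0,0,0],[0,0,0,0,0,0]]' 
python3 w.py .524 -.047 .053 102
```

```text
clock: 8.35
tool_pos: [0.5248, -0.047, 0.055]
eef_rot: [-0.106, 0.994, 0.0, 0.0]
contact_force: [0.7, 0.4, 0.5]
opening: 0.56
finger_force: 25.0
clock: 8.6
tool_pos: [0.5248, -0.047, 0.052]
eef_rot: [-0.106, 0.994, -0.0, 0.0]
contact_force: [1.0, 0.4, 2.6]
opening: 0.566
finger_force: 25.0
t 8.6 tcp [ 0.5248 -0.047   0.052 ] yhead 102.18 tilt 0.05 F [1.  0.4 2.6] op 49.8 ff 25.0
shift units [ 0.03   0.008 -0.039] turn z units 0.001 q7 [ 0.12  0.87 -0.2   1.99  0.49  0.32  1.31]
```

The weight is off the wrist and the TCP is at 0.052 as expected, so the cartridge is seated. I'll release partway (the bay walls leave little room for the fingers) and go up.

```bash
python3 -m pendant '[[0,0,0,0,0,0],[0,0,0,0,0,0],[0,0,0,0,0,0],[0,0,0,0,0,0]]' 0.5
python3 -m pendant '[[0,0,-0.4,0,0,0],[0,0,-0.8,0,0,0],[0,0,-1,0,0,0],[0,0,-1,0,0,0],[0,0,-1,0,0,0]]' >/dev/null
python3 -m pendant '[[0,0,-1,0,0,0],[0,0,-1,0,0,0],[0,0,-1,0,0,0],[0,0,-1,0,0,0],[0,0,-1,0,0,0]]' -1 >/dev/null
python3 -m pendant '[[0,0,-1,0,0,0],[0,0,-0.8,0,0,0],[0,0,0,0,0,0],[0,0,0,0,0,0]]'
python3 w.py .72 -.005 .34 102
python3 - <<'E'
from h import *
np.set_printoptions(precision=4,suppress=True)
p,d=optics.snapshot("scene");P=cloud("scene",d);cv2.imwrite("pics/s5.png",cv2.resize(p[90:250,240:373],None,fx=4,fy=3.6,interpolation=2))
q,d=optics.snapshot("top");P=cloud("top",d)
y=np.radians(12);D=P[...,:2]-np.array([.5175,-.048]);fx=D@[np.cos(y),np.sin(y)];fy=D@[-np.sin(y),np.cos(y)];Z=P[...,2]
m=(fx>0)&(fx<.25)&(abs(fy)<.08)&(Z>.1)&(Z<.33);print("hatch",m.sum())
for z in np.arange(.12,.3,.02):
    k=m&(abs(Z-z)<.01)
    if k.any():print(z,fx[k].min(),fx[k].max(),fy[k].min(),fy[k].max())
print(Z[m].max() if m.any() else 0)
E
```

```text
clock: 8.93
tool_pos: [0.5241, -0.047, 0.0519]
eef_rot: [-0.106, 0.994, 0.0, -0.0]
contact_force: [0.4, -0.3, 0.3]
opening: 0.745
finger_force: 0.0
clock: 10.1
tool_pos: [0.5244, -0.047, 0.3283]
eef_rot: [-0.106, 0.994, -0.0, 0.001]
contact_force: [-0.1, -0.1, -0.6]
opening: 0.092
finger_force: 0.0
t 10.1 tcp [ 0.5244 -0.047   0.3283] yhead 102.18 tilt 0.14 F [-0.1 -0.1 -0.6] op 8.1 ff 0.0
shift units [-8.002e+00 -7.000e-03 -4.520e-01] turn z units 0.001 q7 [ 0.29  0.47 -0.45  1.73  0.24  0.99  1.53]
hatch 672
0.17999999999999997 0.10043556195603248 0.10320429721236754 -0.03667656225947859 0.0415160901107815
0.19999999999999996 0.09909384149034388 0.1060205912956046 -0.06529571100401653 0.06820956651790876
0.21999999999999995 0.0982274168364375 0.10945710819214431 -0.06536414702346895 0.06860090350459538
0.23999999999999994 0.0964840647421543 0.11300478832365442 -0.06575157836332797 0.06740651673471545
0.2599999999999999 0.09631542172136076 0.11612016616838168 -0.06550976070141279 0.067831087603302
0.2799999999999999 0.11373781949551774 0.12791460331128146 -0.06682212854938417 0.06883678206158729
0.291352709765893
```

View pics/s5.png

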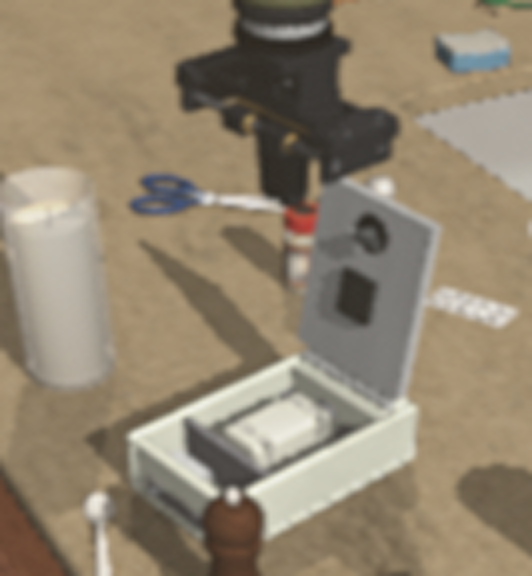

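The cartridge lies in the cradle with its neck to the hinge. The hatch top is at filter x of about 0.128, z 0.288. Next I'll go over and behind it.

```bash
python3 -m pendant '[[-0.5,0,-0.5,0,0,0],[-0.9,0,0,0,0,0],[-0.9,0,0,0,0,0],[-0.9,0,0,0,0,0],[-0.9,0,0,0,0,0]]' >/dev/null
python3 -m pendant '[[-0.9,0,0,0,0,0],[-0.9,0,0,0,0,0],[-0.9,0,0,0,0,0],[-0.5,0,0,0,0,0],[0,0,0,0,0,0]]' >/dev/null
python3 w.py .703 -.0085 .25 102
```

```text
t 11.03 tcp [ 0.7037 -0.0073  0.3364] yhead 102.26 tilt 0.18 F [-0.5 -0.8  0.3] op 0.4 ff 0.0
shift units [ 0.029 -0.048  3.455] turn z units 0.0014 q7 [ 0.12  0.75 -0.41  1.14  0.28  1.31  1.53]
```

```bash
python3 -m pendant '[[0.03,-0.05,1,0,0,0],[0,0,1,0,0,0],[0,0,1,0,0,0],[0,0,0.4,0,0,0],[0,0,0,0,0,0]]' 
python3 -m pendant '[[0.6,0,0,0,0,0],[0.6,0,0,0,0,0],[0.5,0,0,0,0,0],[0.5,0,0,0,0,0],[0.5,0,0,0,0,0]]'
python3 -m pendant '[[0.5,0,0,0,0,0],[0.5,0,0,0,0,0],[0.5,0,0,0,0,0],[0.5,0,0,0,0,0],[0.5,0,0,0,0,0]]'
```

```text
clock: 11.45
tool_pos: [0.6995, -0.0106, 0.2508]
eef_rot: [-0.106, 0.994, -0.0, -0.004]
contact_force: [0.0, -0.9, -0.4]
opening: 0.005
finger_force: 0.0
clock: 11.87
tool_pos: [0.6366, -0.0242, 0.2564]
eef_rot: [-0.106, 0.994, -0.0, 0.002]
contact_force: [1.2, 0.2, 0.7]
opening: 0.001
finger_force: 0.3
clock: 12.28
tool_pos: [0.5755, -0.0373, 0.2562]
eef_rot: [-0.106, 0.994, -0.0, 0.002]
contact_force: [-0.5, -0.7, 0.1]
opening: 0.004
finger_force: 0.2
```

```bash
cat > hatch.py <<'E'
from h import *
np.set_printoptions(precision=3,suppress=True)
y=np.radians(12)
p,d=optics.snapshot("scene");P=cloud("scene",d)
D=P[...,:2]-np.array([.513,-.053]);fx=D@[np.cos(y),np.sin(y)];fy=D@[-np.sin(y),np.cos(y)];Z=P[...,2]
m=(abs(fy)>.045)&(abs(fy)<.066)&(fx>-.125)&(fx<.15)&(Z>.084)&(Z<.32)&(p.std(2)<14)&(p.mean(2)>70)
for a in np.arange(-.13,.15,.03):
    k=m&(abs(fx-a)<.015)
    if k.sum()>3: print(a.round(3),k.sum(),"z",np.percentile(Z[k],[5,50,95]))
cv2.imwrite("pics/hs.png",cv2.resize(p[90:250,240:373],None,fx=4,fy=3.6,interpolation=2))
E
python3 hatch.py
```

```text
0.05 227 z [0.179 0.234 0.28 ]
0.08 140 z [0.095 0.133 0.171]
```

View pics/hs.png

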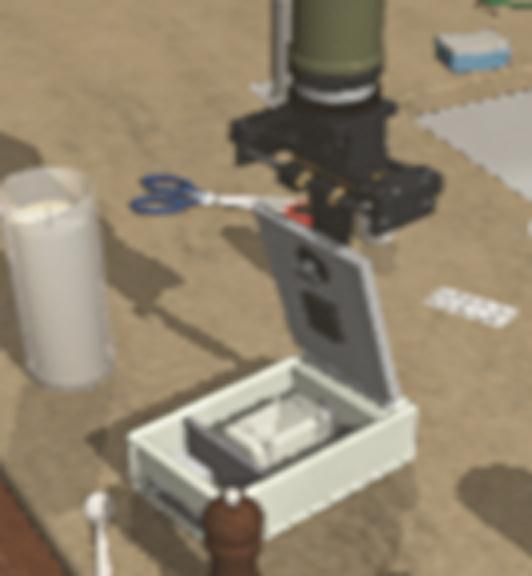

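The hatch is coming over, now at about 1.35 rad, and the fingers are behind it. I'll continue.

```bash
python3 -m pendant '[[0.5,0,0,0,0,0],[0.5,0,0,0,0,0],[0.5,0,0,0,0,0],[0.5,0,0,0,0,0],[0.5,0,0,0,0,0]]'
python3 -m pendant '[[0.5,0,0,0,0,0],[0.5,0,0,0,0,0],[0.3,0,0,0,0,0],[0.3,0,0,0,0,0],[0,0,0,0,0,0]]'
python3 hatch.py
```

```text
clock: 12.75
tool_pos: [0.5146, -0.0505, 0.2557]
eef_rot: [-0.106, 0.994, -0.0, 0.001]
contact_force: [-0.7, -0.2, -1.3]
opening: 0.003
finger_force: 0.0
clock: 13.17
tool_pos: [0.4743, -0.0594, 0.255]
eef_rot: [-0.106, 0.994, -0.0, -0.0]
contact_force: [-0.2, 0.9, 0.1]
opening: 0.005
finger_force: 0.0
-0.1 56 z [0.141 0.147 0.151]
-0.07 63 z [0.132 0.139 0.145]
-0.04 61 z [0.123 0.13  0.135]
-0.01 55 z [0.113 0.12  0.125]
0.02 54 z [0.101 0.109 0.115]
0.05 54 z [0.092 0.1   0.106]
0.08 38 z [0.086 0.092 0.095]
```

The hatch has gone past and is falling by itself, now at about 0.3 rad. I'll follow it down and press lightly.

```bash
python3 -m pendant '[[0,0,1,0,0,0],[0,0,1,0,0,0],[0,0,1,0,0,0],[0,0,1,0,0,0],[0,0,0.8,0,0,0]]'
python3 -m pendant '[[0,0,0.5,0,0,0],[0,0,0.4,0,0,0],[0,0,0.3,0,0,0],[0,0,0.2,0,0,0],[0,0,0,0,0,0]]'
python3 hatch.py
```

```text
clock: 13.63
tool_pos: [0.4759, -0.0586, 0.1329]
eef_rot: [-0.106, 0.994, 0.0, 0.0]
contact_force: [0.2, 0.5, 0.1]
opening: 0.007
finger_force: 0.0
clock: 14.05
tool_pos: [0.4753, -0.0587, 0.0987]
eef_rot: [-0.106, 0.994, 0.0, -0.0]
contact_force: [0.4, -0.0, -0.4]
opening: -0.001
finger_force: 0.0
-0.1 76 z [0.089 0.096 0.099]
-0.07 92 z [0.087 0.095 0.176]
-0.04 68 z [0.088 0.094 0.095]
-0.01 45 z [0.087 0.092 0.204]
0.02 35 z [0.086 0.09  0.093]
0.05 27 z [0.086 0.089 0.091]
0.08 22 z [0.084 0.086 0.089]
```

```bash
python3 -m pendant '[[0,0,-0.5,0,0,0],[0,0,-1,0,0,0],[0,0,-1,0,0,0],[0,0,-1,0,0,0],[0,0,-1,0,0,0]]' >/dev/null
python3 -m pendant '[[0,0,-0.5,0,0,0.039],[0,0,0,0,0,0.039],[0,0,0,0,0,0.039],[0,0,0,0,0,0],[0,0,0,0,0,0]]' 1 >/dev/null
python3 w.py .535 -.4065 .22 81
```

```text
t 14.93 tcp [ 0.4752 -0.059   0.2251] yhead 81.32 tilt 0.07 F [0.3 0.2 0.1] op 31.5 ff 0.0
shift units [ -4.463 -13.381   0.212] turn z units 0.0018 q7 [ 0.23  0.53 -0.31  2.01  0.26  0.64  1.17]
```

```bash
python3 -m pendant '[[-0.32,-0.95,0,0,0,0],[-0.32,-0.95,0,0,0,0],[-0.32,-0.95,0,0,0,0],[-0.32,-0.95,0,0,0,0],[-0.32,-0.95,0,0,0,0]]' 1 >/dev/null
python3 -m pendant '[[-0.32,-0.95,0,0,0,0],[-0.32,-0.95,0,0,0,0],[-0.32,-0.95,0,0,0,0],[-0.32,-0.95,0,0,0,0],[-0.32,-0.95,0,0,0,0]]' >/dev/null
python3 -m pendant '[[-0.32,-0.95,0,0,0,0],[-0.32,-0.95,0,0,0,0],[-0.32,-0.95,0,0,0,0],[-0.3,-0.95,0,0,0,0],[0,0,0,0,0,0]]' >/dev/null
python3 -m pendant '[[0,0,0,0,0,0],[0,0,0,0,0,0]]' >/dev/null
python3 w.py .535 -.4065 .106 81
python3 - <<'E'
from h import *
p,d=optics.snapshot("top");cv2.imwrite("pics/t6.png",p)
q,e=optics.snapshot("scene");cv2.imwrite("pics/s6.png",q)
o=np.zeros((600,800,3),np.uint8);o[:480,:320]=cv2.resize(p[180:270,290:350],(320,480),interpolation=2);o[:480,330:800]=cv2.resize(q[190:320,320:447],(470,480),interpolation=2);cv2.imwrite("pics/c6.png",o)
E
```

```text
t 16.35 tcp [ 0.5338 -0.4036  0.2241] yhead 81.25 tilt 0.11 F [ 0.1  0.6 -0.2] op 87.7 ff 0.0
shift units [-0.068 -0.117  4.724] turn z units 0.0014 q7 [ 0.75  0.78 -0.34  1.43  0.28  0.98  1.76]
```

View pics/c6.png

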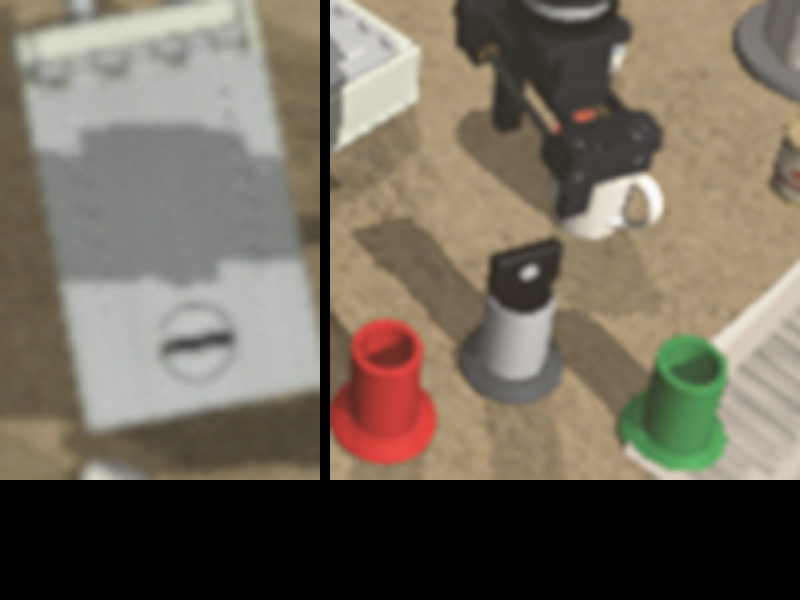

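The gripper hovers above the key. The hatch rests nearly shut, and the slot shows in the top view at about pixel (327,244).

Run:
```python
from h import *
np.set_printoptions(precision=4,suppress=True)
im=cv2.imread("pics/top0.png");P=cloud("top",np.load("pics/top0.npy"))
m=(P[...,2]>.125)&(P[...,2]<.17)&(np.hypot(P[...,0]-.536,P[...,1]+.405)<.05);Q=P[m][:,:2];c=Q.mean(0);w,v=np.linalg.eigh(np.cov(Q.T));print("key",m.sum(),c,"axis deg",np.degrees(np.arctan2(v[1,1],v[0,1])),cv2.minAreaRect((Q*1000).astype(np.float32)))
# slot
im=cv2.imread("pics/t6.png");g=cv2.cvtColor(im,6);o,R=rays("top");W=o+R*((.096-o[2])/R[...,2])[...,None]
m=np.zeros_like(g);m[238:251,318:336]=1
ww=np.clip(95-g.astype(float),0,None)*m
d=W[...,:2];c=np.array([(ww*d[...,i]).sum() for i in(0,1)])/ww.sum();D=(d-c)[m>0];C=(D*ww[m>0][:,None]).T@D/ww.sum();w,v=np.linalg.eigh(C)
print("slot",c,"axis",np.degrees(np.arctan2(v[1,1],v[0,1])),np.sqrt(w),g[238:251,318:336].min(),np.median(g[238:251,318:336]))
# hatch plate outline (bright), fitted
m=((g>85)&(np.hypot(W[...,0]-.5,W[...,1]+.05)<.2)&(im.astype(int).max(2)-im.astype(int).min(2)<22)).astype(np.uint8)
k,l,s,cc=cv2.connectedComponentsWithStats(m);b=l[235,327];print(s[b],cv2.minAreaRect((d[l==b]*1000).astype(np.float32)))
y=np.radians(12);f=c-[.5165,-.048];print("slot in filter frame",f@[np.cos(y),np.sin(y)],f@[-np.sin(y),np.cos(y)])
```

```text
key 127 [ 0.5361 -0.4052] axis deg 169.0204369937926 ((536.8052368164062, -406.5764465332031), (16.687049865722656, 59.71086883544922), 80.9703140258789)
slot [ 0.4437 -0.0685] axis 99.72857431819419 [0.0006 0.0091] 70 175.0
[ 292  175   60   86 3630] ((524.7599487304688, -46.904144287109375), (249.09066772460938, 142.55496215820312), 12.3214750289917)
slot in filter frame -0.07544147496790739 -0.00490017038561711
```

```bash
python3 -m pendant '[[-0.07,-0.1,0.9,0,0,0.005],[0,0,1,0,0,0],[0,0,0.9,0,0,0],[0,0,0.6,0,0,0],[0,0,0,0,0,0]]' 
python3 -m pendant '[[0,0,0,0,0,0],[0,0,0,0,0,0]]' >/dev/null
python3 w.py .535 -.406 .108 80
```

```text
clock: 16.87
tool_pos: [0.5334, -0.4047, 0.1361]
eef_rot: [0.084, 0.996, 0.002, -0.003]
contact_force: [-0.3, -0.2, -0.7]
opening: 0.998
finger_force: 0.0
t 17.03 tcp [ 0.5363 -0.4071  0.1408] yhead 80.29 tilt 0.11 F [ 0.6  0.2 -0.2] op 88.3 ff 0.0
shift units [0.06  0.036 1.311] turn z units 0.0016 q7 [ 0.74  0.88 -0.31  1.49  0.32  0.82  1.72]
```

```bash
python3 -m pendant '[[0.06,0.03,0.5,0,0,0],[0,0,0.5,0,0,0],[0,0,0.3,0,0,0],[0,0,0,0,0,0],[0,0,0,0,0,0]]' >/dev/null
python3 w.py .535 -.406 .108 80
python3 -m pendant '[[0,0,0,0,0,0],[0,0,0,0,0,0],[0,0,0,0,0,0],[0,0,0,0,0,0],[0,0,0,0,0,0]]' -1 10 >/dev/null
python3 -m pendant '[[0,0,0,0,0,0],[0,0,0,0,0,0],[0,0,0,0,0,0],[0,0,0,0,0,0],[0,0,0,0,0,0]]' - 55 >/dev/null
python3 -m pendant '[[0,0,0,0,0,0],[0,0,0,0,0,0],[0,0,0,0,0,0]]' 
python3 w.py .535 -.406 .108 80
```

```text
t 17.45 tcp [ 0.5338 -0.4063  0.1067] yhead 80.23 tilt 0.04 F [0.1 0.3 1. ] op 88.3 ff 0.0
shift units [-0.045  0.019 -0.051] turn z units 0.0013 q7 [ 0.73  0.92 -0.29  1.51  0.34  0.76  1.7 ]
clock: 18.53
tool_pos: [0.5339, -0.4065, 0.1069]
eef_rot: [0.085, 0.996, 0.0, 0.0]
contact_force: [0.3, 0.2, 0.2]
opening: 0.18
finger_force: 55.0
t 18.53 tcp [ 0.5339 -0.4065  0.1069] yhead 80.22 tilt 0.0 F [0.3 0.2 0.2] op 15.9 ff 55.0
shift units [-0.041  0.027 -0.043] turn z units 0.0012 q7 [ 0.73  0.92 -0.29  1.51  0.34  0.76  1.7 ]
```

```bash
python3 -m pendant '[[0,0,-0.4,0,0,0],[0,0,-0.8,0,0,0],[0,0,-0.9,0,0,0],[0,0,-1,0,0,0],[0,0,-1,0,0,0]]' >/dev/null
python3 -m pendant '[[0,0,-0.7,0,0,0],[0,0,-0.4,0,0,0],[0,0,0,0,0,0.039],[0,0,0,0,0,0.039],[0,0,0,0,0,0.039]]' >/dev/null
python3 -m pendant '[[0,0,0,0,0,0.039],[0,0,0,0,0,0.039],[0,0,0,0,0,0.039],[0,0,0,0,0,0.039],[0,0,0,0,0,0.039]]' >/dev/null
python3 -m pendant '[[0,0,0,0,0,0.039],[0,0,0,0,0,0.038],[0,0,0,0,0,0],[0,0,0,0,0,0]]' 
python3 w.py .4411 -.0672 .235 10
```

```text
clock: 20.12
tool_pos: [0.5337, -0.406, 0.2366]
eef_rot: [0.64, 0.768, -0.0, -0.001]
contact_force: [0.6, 0.3, -1.1]
opening: 0.18
finger_force: 55.0
t 20.12 tcp [ 0.5337 -0.406   0.2366] yhead 10.41 tilt 0.07 F [ 0.6  0.3 -1.1] op 15.8 ff 55.0
shift units [13.998 -1.193  0.075] turn z units 0.0023 q7 [ 0.58  0.75  0.    1.42 -0.    0.97  0.77]
```

```bash
python3 -m pendant '[[0.93,-0.08,0,0,0,0],[0.93,-0.08,0,0,0,0],[0.93,-0.08,0,0,0,0],[0.93,-0.08,0,0,0,0],[0.93,-0.08,0,0,0,0]]' >/dev/null
python3 -m pendant '[[0.93,-0.08,0,0,0,0],[0.93,-0.08,0,0,0,0],[0.93,-0.08,0,0,0,0],[0.93,-0.08,0,0,0,0],[0.93,-0.08,0,0,0,0]]' >/dev/null
python3 -m pendant '[[0.93,-0.08,0,0,0,0],[0.93,-0.08,0,0,0,0],[0.93,-0.08,0,0,0,0.002],[0.93,-0.08,0,0,0,0],[0.93,-0.08,0,0,0,0]]' >/dev/null
python3 -m pendant '[[0,0,0.2,0,0,0],[0,0,0,0,0,0],[0,0,0,0,0,0]]' >/dev/null
python3 w.py .4411 -.0672 .205 10
python3 - <<'E'
from h import *
q,e=optics.snapshot("scene");cv2.imwrite("pics/s7.png",q);np.save("pics/s7.npy",e)
cv2.imwrite("pics/c7.png",cv2.resize(q[110:250,240:370],None,fx=4.2,fy=4.2,interpolation=2))
E
```

```text
t 21.62 tcp [ 0.443 -0.069  0.232] yhead 9.94 tilt 0.02 F [-1.  -0.4  0. ] op 15.3 ff 55.0
shift units [ 0.083 -0.062  1.078] turn z units -0.0004 q7 [ 0.03  0.48  0.03  2.09 -0.03  0.57  0.25]
```

View pics/c7.png

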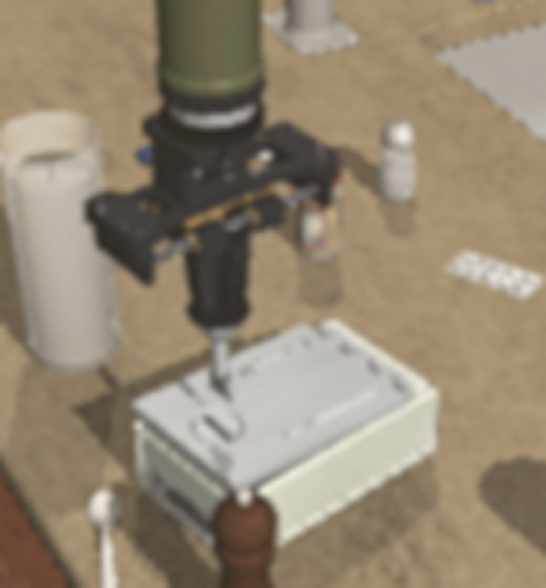

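The key hangs vertically over the cam, with the tip at pixel (293,204) and the slot at (292,212). I'll compare the two through the same camera.

Run:
```python
from h import *
np.set_printoptions(precision=4,suppress=True)
q=cv2.imread("pics/s7.png");g=cv2.cvtColor(q,6)
print(g[196:218,284:302])
t=plane("scene",293.3,204.3,.133);s=plane("scene",292.1,211.7,.096)
d=(s-t)[:2];y=np.radians(12);print(t,s,"slot-tip",d,"filter axes",d@[np.cos(y),np.sin(y)],d@[-np.sin(y),np.cos(y)])
```

```text
[[100  98  97  99 104 111 117 142 175 182 183 193 198 195 189 187 192 195]
 [ 97 100 107 119 133 137 125 142 176 183 184 194 193 183 177 174 188 200]
 [107 120 140 161 171 157 125 136 170 173 171 187 188 169 167 175 183 196]
 [138 161 180 192 193 166 119 120 144 146 151 180 191 178 178 190 194 196]
 [162 188 197 199 196 170 118  97 107 122 150 181 195 193 193 196 197 198]
 [155 181 197 199 196 170 121  90  89 116 155 183 194 196 196 197 197 196]
 [144 157 182 197 195 179 144 110  93 110 153 185 196 196 197 196 198 198]
 [156 147 168 191 197 192 178 153 121 113 144 180 195 198 198 197 199 199]
 [181 168 169 181 191 196 193 184 164 140 143 174 196 199 199 199 199 198]
 [196 190 182 174 182 192 196 196 191 176 163 178 196 200 198 198 198 198]
 [196 195 191 183 184 196 199 202 201 195 189 190 197 198 197 198 198 199]
 [196 196 196 197 197 202 206 206 205 202 196 192 194 196 198 198 200 199]
 [198 197 198 196 186 184 195 203 207 205 198 188 184 191 199 200 200 200]
 [198 192 190 190 161 136 157 189 204 207 203 193 178 182 196 200 200 200]
 [196 180 180 194 173 131 120 152 186 203 207 205 188 174 188 198 199 198]
 [194 174 177 203 200 173 135 123 151 183 201 206 192 172 180 195 199 197]
 [195 178 180 203 210 202 178 141 124 147 175 192 186 170 182 195 198 197]
 [200 189 183 193 203 209 202 179 143 124 143 169 174 172 187 197 197 195]
 [200 199 191 185 193 200 202 198 178 145 139 160 176 185 194 197 196 197]
 [190 202 202 195 194 194 189 191 194 180 169 180 191 197 197 197 197 198]
 [163 191 202 203 200 191 176 173 187 194 194 197 199 198 198 198 200 200]
 [131 159 185 199 200 191 172 161 169 181 190 197 199 200 200 199 199 201]]
[ 0.4422 -0.0737  0.133 ] [ 0.4398 -0.0669  0.096 ] slot-tip [-0.0024  0.0068] filter axes -0.0009519832730958172 0.0071312985555548
```

```bash
python3 -m pendant '[[0.1,-0.04,0.5,0,0,0],[0,0,0.5,0,0,0],[0,0,0.2,0,0,0],[0,0,0,0,0,0],[0,0,0,0,0,0]]' >/dev/null
python3 w.py .442 -.0662 .18 10
python3 -m pendant '[[0,0,0.12,0,0,0],[0,0,0.12,0,0,0],[0,0,0,0,0,0]]' >/dev/null
python3 w.py .442 -.0662 .18 10
python3 -m pendant '[[0,0,0.1,0,0,0],[0,0,0,0,0,0]]' >/dev/null
python3 w.py .442 -.0662 .18 10
```

```text
t 22.08 tcp [ 0.4416 -0.0669  0.202 ] yhead 9.79 tilt 0.01 F [-0.4 -0.3 -0.2] op 15.4 ff 55.0
shift units [0.024 0.018 0.881] turn z units -0.0012 q7 [ 0.03  0.53  0.03  2.13 -0.03  0.48  0.25]
t 22.33 tcp [ 0.4414 -0.0662  0.1958] yhead 9.84 tilt 0.0 F [ 0.5 -0.4 -1.7] op 15.6 ff 55.0
shift units [-0.002  0.023  0.633] turn z units -0.0009 q7 [ 0.03  0.54  0.03  2.14 -0.03  0.46  0.25]
t 22.5 tcp [ 0.4414 -0.0661  0.1933] yhead 9.85 tilt 0.01 F [ 0.1  0.7 -1.2] op 15.6 ff 55.0
shift units [-0.009  0.024  0.531] turn z units -0.0008 q7 [ 0.03  0.55  0.03  2.14 -0.03  0.46  0.25]
```

```bash
for i in 1 2; do python3 -m pendant '[[0,0,0.08,0,0,0],[0,0,0,0,0,0]]' >/dev/null
python3 w.py .442 -.0662 .18 10; done
python3 -m pendant '[[0,0,0.08,0,0,0],[0,0,0,0,0,0]]' >/dev/null
python3 w.py .442 -.0662 .18 10
```

```text
t 22.67 tcp [ 0.4414 -0.0661  0.1913] yhead 9.85 tilt 0.01 F [-0.5  0.4 -1.1] op 15.2 ff 55.0
shift units [-0.008  0.024  0.45 ] turn z units -0.0008 q7 [ 0.03  0.55  0.03  2.14 -0.03  0.45  0.25]
t 22.83 tcp [ 0.4415 -0.0661  0.1893] yhead 9.85 tilt 0.01 F [-0.4  0.  -1.6] op 15.3 ff 55.0
shift units [-0.006  0.018  0.371] turn z units -0.0008 q7 [ 0.03  0.55  0.02  2.14 -0.03  0.44  0.25]
t 23.0 tcp [ 0.4415 -0.0661  0.1873] yhead 9.85 tilt 0.01 F [ 0.2 -0.3  0.5] op 15.6 ff 55.0
shift units [-0.007  0.02   0.291] turn z units -0.0008 q7 [ 0.03  0.56  0.02  2.15 -0.03  0.44  0.25]
```

Contact came at tip height 0.088, which is 8 mm below the plate surface, so the blade is in the slot. Now I'll press the hatch shut.

```bash
python3 -m pendant '[[0,0,0.1,0,0,0],[0,0,0.1,0,0,0],[0,0,0,0,0,0]]' >/dev/null
python3 w.py .442 -.0662 .18 10; 
python3 -m pendant '[[0,0,0.06,0,0,0],[0,0,0.04,0,0,0],[0,0,0,0,0,0]]' >/dev/null
python3 w.py .442 -.0662 .18 10
python3 -m pendant '[[0,0,0.04,0,0,0],[0,0,0,0,0,0]]' >/dev/null
python3 w.py .442 -.0662 .18 10
```

```text
t 23.25 tcp [ 0.4414 -0.0662  0.1821] yhead 9.84 tilt 0.01 F [-0.5 -0.  -1.1] op 15.5 ff 55.0
shift units [-0.005  0.022  0.084] turn z units -0.0009 q7 [ 0.03  0.57  0.02  2.15 -0.03  0.42  0.25]
t 23.5 tcp [ 0.4415 -0.0662  0.1799] yhead 9.84 tilt 0.0 F [-0.1 -0.2  1.9] op 15.4 ff 55.0
shift units [-0.005  0.021 -0.004] turn z units -0.0009 q7 [ 0.03  0.57  0.02  2.15 -0.03  0.42  0.25]
t 23.67 tcp [ 0.4416 -0.0663  0.1795] yhead 9.84 tilt 0.04 F [-1.6  0.7  9.2] op 15.3 ff 55.0
shift units [ 0.     0.014 -0.018] turn z units -0.0009 q7 [ 0.03  0.57  0.02  2.15 -0.03  0.41  0.25]
```

Pressed fully shut, at 9 N on the stop. Now I'll turn clockwise.

```bash
python3 -m pendant '[[0,0,0.02,0,0,0],[0,0,0,0,0,0.02],[0,0,0,0,0,0.02],[0,0,0,0,0,0.02],[0,0,0,0,0,0.02]]' >/dev/null
python3 w.py .442 -.0662 .18 -78
python3 -m pendant '[[0,0,0,0,0,0.02],[0,0,0,0,0,0.02],[0,0,0,0,0,0.02],[0,0,0,0,0,0.02],[0,0,0,0,0,0.02]]' >/dev/null
python3 w.py .442 -.0662 .18 -78; python3 -c "
from plant import r;print(r.get_state()['moment'])"
```

```text
t 24.08 tcp [ 0.4412 -0.0664  0.1794] yhead -4.74 tilt 0.02 F [-2.9 -0.9 14.5] op 15.2 ff 55.1
shift units [ 0.012  0.03  -0.024] turn z units 0.407 q7 [-0.01  0.57  0.09  2.16 -0.12  0.41  0.09]
t 24.5 tcp [ 0.4406 -0.0666  0.1794] yhead -22.76 tilt 0.05 F [-2.7 -1.3 15.7] op 15.7 ff 55.1
shift units [ 0.035  0.047 -0.025] turn z units 0.3069 q7 [-0.07  0.58  0.18  2.16 -0.24  0.42 -0.1 ]
[-0.22367008  1.25303152  0.06434884]
```

```bash
python3 -m pendant '[[0,0,0,0,0,0.03],[0,0,0,0,0,0.03],[0,0,0,0,0,0.03],[0,0,0,0,0,0.03],[0,0,0,0,0,0.03]]' >/dev/null
python3 w.py .442 -.0662 .18 -78
python3 -m pendant '[[0,0,0,0,0,0.03],[0,0,0,0,0,0.03],[0,0,0,0,0,0.03],[0,0,0,0,0,0.03],[0,0,0,0,0,0.02]]' >/dev/null
python3 w.py .442 -.0662 .18 -78; python3 -c "
from plant import r;print(r.get_state()['moment'])"
```

```text
t 24.92 tcp [ 0.4398 -0.0663  0.1793] yhead -49.85 tilt 0.15 F [-4.9  0.6 17.4] op 15.1 ff 55.1
shift units [ 0.07   0.056 -0.028] turn z units 0.1564 q7 [-0.15  0.59  0.31  2.17 -0.41  0.44 -0.39]
t 25.33 tcp [ 0.4393 -0.0657  0.1792] yhead -75.02 tilt 0.22 F [-6.4  1.2 19. ] op 15.4 ff 55.1
shift units [ 0.098  0.045 -0.03 ] turn z units 0.0166 q7 [-0.22  0.61  0.43  2.17 -0.56  0.47 -0.66]
[0.3195122  1.90464183 0.0731239 ]
```

```bash
python3 -m pendant '[[0,0,0,0,0,0.02],[0,0,0,0,0,0.015],[0,0,0,0,0,0]]' |grep force; python3 w.py .442 -.0662 .18 -78; python3 -c "
from plant import r;print(r.get_state()['moment'])"
python3 -m pendant '[[0,0,0,0,0,0.015],[0,0,0,0,0,0.01],[0,0,0,0,0,0]]' |grep force; python3 w.py .442 -.0662 .18 -78; python3 -c "
from plant import r;print(r.get_state()['moment'])"
```

```text
contact_force: [-5.5, 2.0, 18.7]
finger_force: 55.0
t 25.58 tcp [ 0.4394 -0.0655  0.1792] yhead -81.18 tilt 0.23 F [-5.5  2.  18.7] op 15.2 ff 55.0
shift units [ 0.098  0.044 -0.031] turn z units -0.0177 q7 [-0.24  0.62  0.46  2.17 -0.6   0.48 -0.73]
[0.49966575 1.7631806  0.04530769]
contact_force: [-4.9, 3.3, 17.7]
finger_force: 55.1
t 25.83 tcp [ 0.4398 -0.0649  0.1792] yhead -85.6 tilt 0.25 F [-4.9  3.3 17.7] op 15.5 ff 55.1
shift units [ 0.084  0.058 -0.031] turn z units -0.0422 q7 [-0.25  0.63  0.48  2.17 -0.63  0.49 -0.78]
[0.89633301 1.61680584 0.10019075]
```

```bash
for i in 1 2; do python3 -m pendant '[[0,0,0,0,0,0.012],[0,0,0,0,0,0.008],[0,0,0,0,0,0]]' >/dev/null; python3 w.py .442 -.0662 .18 -78|head -1; python3 -c "
from plant import r;print(r.get_state()['moment'])"; done
```

```text
t 26.08 tcp [ 0.4398 -0.0647  0.1792] yhead -89.1 tilt 0.25 F [-4.8  3.5 18.9] op 15.5 ff 55.2
[0.93586732 1.59033672 0.34470184]
t 26.33 tcp [ 0.4401 -0.0648  0.1793] yhead -92.58 tilt 0.22 F [-4.5  1.9 18.4] op 15.8 ff 55.6
[0.78550171 1.48322194 0.75706401]
```

The moment jumped to 0.76 N m, so the cam is at its stop. I'll relieve the twist, then draw the key out.

```bash
python3 -m pendant '[[0,0,0,0,0,-0.02],[0,0,0,0,0,-0.02],[0,0,-0.05,0,0,0],[0,0,0,0,0,0]]' >/dev/null; python3 w.py .442 -.0662 .18 -78|head -1; python3 -c "
from plant import r;print(r.get_state()['moment'])"
python3 -m pendant '[[0,0,-0.1,0,0,0],[0,0,-0.2,0,0,0],[0,0,-0.3,0,0,0],[0,0,-0.6,0,0,0],[0,0,-0.8,0,0,0]]' >/dev/null; python3 w.py .534 -.4065 .235 10
python3 hatch.py
```

```text
t 26.67 tcp [ 0.44   -0.0647  0.1797] yhead -85.5 tilt 0.23 F [-2.5  3.3  4.6] op 15.5 ff 55.1
[0.90079929 0.91501409 0.03841327]
t 27.08 tcp [ 0.4418 -0.0673  0.2302] yhead -85.63 tilt 0.13 F [ 0.9  0.7 -0.6] op 15.5 ff 55.0
shift units [ 2.642 13.811 -0.16 ] turn z units -0.5313 q7 [-0.34  0.55  0.6   2.11 -0.53  0.63 -0.86]
-0.1 67 z [0.085 0.088 0.307]
-0.07 70 z [0.085 0.088 0.091]
-0.04 37 z [0.085 0.088 0.091]
-0.01 50 z [0.084 0.087 0.09 ]
0.02 55 z [0.085 0.087 0.09 ]
0.05 49 z [0.085 0.087 0.09 ]
0.08 30 z [0.084 0.086 0.088]
```

The hatch stays level and shut by itself. I'll carry the key back and restore the original grasp heading (80°) so that any offset in the grip cancels.

```bash
python3 -m pendant '[[0,0,-0.4,0,0,0],[0.18,0.92,0,0,0,0],[0.18,0.92,0,0,0,0],[0.18,0.92,0,0,0,0],[0.18,0.92,0,0,0,0]]' >/dev/null
python3 -m pendant '[[0.18,0.92,0,0,0,0],[0.18,0.92,0,0,0,0],[0.18,0.92,0,0,0,0],[0.18,0.92,0,0,0,0],[0.18,0.92,0,0,0,0]]' >/dev/null
python3 -m pendant '[[0.18,0.92,0,0,0,0],[0.18,0.92,0,0,0,0],[0.18,0.92,0,0,0,0],[0.18,0.92,0,0,0,0],[0.18,0.92,0,0,0,0]]' >/dev/null
python3 -m pendant '[[0.12,0.92,0,0,0,0],[0,0,0,0,0,-0.038],[0,0,0,0,0,-0.038],[0,0,0,0,0,-0.038],[0,0,0,0,0,-0.038]]' >/dev/null
python3 -m pendant '[[0,0,0,0,0,-0.038],[0,0,0,0,0,-0.038],[0,0,0,0,0,-0.038],[0,0,0,0,0,-0.038],[0,0,0,0,0,-0.038]]' >/dev/null
python3 -m pendant '[[0,0,0,0,0,-0.038],[0,0,0,0,0,-0.038],[0,0,0,0,0,-0.038],[0,0,0,0,0,-0.038],[0,0,0,0,0,-0.038]]' >/dev/null
python3 -m pendant '[[0,0,0,0,0,-0.038],[0,0,0,0,0,-0.038],[0,0,0,0,0,-0.038],[0,0,0,0,0,-0.038],[0,0,0,0,0,-0.038]]' >/dev/null
python3 -m pendant '[[0,0,0,0,0,-0.038],[0,0,0,0,0,-0.038],[0,0,0,0,0,-0.038],[0,0,0,0,0,-0.038],[0,0,0,0,0,-0.038]]' >/dev/null
python3 -m pendant '[[0,0,0,0,0,0],[0,0,0,0,0,0],[0,0,0,0,0,0]]' >/dev/null
python3 w.py .534 -.4065 .21 80.2
```

```text
t 30.72 tcp [ 0.5339 -0.4056  0.2396] yhead 78.39 tilt 0.05 F [ 0.4  0.2 -1.7] op 15.3 ff 55.0
shift units [-0.011 -0.032  1.184] turn z units -0.0101 q7 [ 0.71  0.76 -0.26  1.41  0.21  1.    1.78]
```

```bash
python3 -m pendant '[[-0.01,-0.03,0.5,0,0,-0.01],[0,0,0.5,0,0,0],[0,0,0.5,0,0,0],[0,0,0.3,0,0,0],[0,0,0,0,0,0]]' >/dev/null
python3 w.py .534 -.4065 .107 80.2
python3 -m pendant '[[0,0,0.3,0,0,0],[0,0,0.3,0,0,0],[0,0,0.3,0,0,0],[0,0,0,0,0,0]]' >/dev/null
python3 w.py .534 -.4065 .107 80.2
```

```text
t 31.13 tcp [ 0.5328 -0.4051  0.192 ] yhead 80.41 tilt 0.25 F [-0.3  1.  -1.1] op 15.7 ff 55.0
shift units [-0.071 -0.053  3.401] turn z units 0.0012 q7 [ 0.71  0.81 -0.26  1.46  0.23  0.91  1.79]
t 31.47 tcp [ 0.5332 -0.4053  0.1704] yhead 80.41 tilt 0.16 F [ 0.3  1.  -1.5] op 15.5 ff 55.0
shift units [-0.047 -0.046  2.536] turn z units 0.0012 q7 [ 0.71  0.83 -0.25  1.48  0.24  0.87  1.78]
```

Run:
```python
from h import *
np.set_printoptions(precision=3,suppress=True)
q,e=optics.snapshot("scene");P=cloud("scene",e);s=r.get_state();t=s["tool_pos"]
# shaft/handle columns of the key, per height, relative to TCP (scene view bias cancels with stand below)
near=(np.hypot(P[...,0]-.531,P[...,1]+.41)<.05)
for z in np.arange(.02,.2,.015):
    k=near&(abs(P[...,2]-z)<.0075)
    if k.sum()>5:
        v,u=np.nonzero(k);print(z.round(3),k.sum(),"u",u.min(),u.max(),"mid",(u.min()+u.max())/2,"v",v.mean().round(0))
```

```text
0.02 71 u 359 378 mid 368.5 v 290.0
0.035 61 u 361 378 mid 369.5 v 286.0
0.05 68 u 362 379 mid 370.5 v 282.0
0.065 80 u 362 380 mid 371.0 v 277.0
0.08 119 u 362 381 mid 371.5 v 273.0
0.095 108 u 363 380 mid 371.5 v 270.0
0.11 15 u 370 373 mid 371.5 v 265.0
0.125 8 u 370 374 mid 372.0 v 262.0
0.14 8 u 370 377 mid 373.5 v 260.0
0.155 62 u 365 379 mid 372.0 v 257.0
0.17 42 u 364 379 mid 371.5 v 253.0
0.185 56 u 364 379 mid 371.5 v 250.0
0.2 64 u 365 379 mid 372.0 v 246.0
```

The tip is 20 mm below the rim with no contact and the shaft is centred, so I'll continue down.

```bash
python3 -m pendant '[[-0.05,-0.045,0.4,0,0,0],[0,0,0.4,0,0,0],[0,0,0.4,0,0,0],[0,0,0.3,0,0,0],[0,0,0,0,0,0]]' >/dev/null
python3 w.py .534 -.4065 .107 80.2
python3 -m pendant '[[0,0,0.3,0,0,0],[0,0,0.3,0,0,0],[0,0,0.2,0,0,0],[0,0,0,0,0,0],[0,0,0,0,0,0]]' >/dev/null
python3 w.py .534 -.4065 .107 80.2
```

```text
t 31.93 tcp [ 0.5338 -0.4062  0.1321] yhead 80.42 tilt 0.24 F [-0.7  0.1 -0.5] op 15.5 ff 55.0
shift units [-0.013 -0.011  1.005] turn z units 0.0012 q7 [ 0.7   0.88 -0.24  1.5   0.26  0.8   1.77]
t 32.35 tcp [ 0.535  -0.407   0.1143] yhead 80.4 tilt 0.04 F [ 0.   0.6 -0.4] op 15.6 ff 55.0
shift units [0.041 0.012 0.292] turn z units 0.0011 q7 [ 0.7   0.91 -0.23  1.51  0.27  0.76  1.76]
```

```bash
python3 -m pendant '[[0.03,0.01,0.12,0,0,0],[0,0,0.1,0,0,0],[0,0,0,0,0,0],[0,0,0,0,0,0]]' >/dev/null
python3 w.py .534 -.4065 .107 80.2
python3 -m pendant '[[0,0,0.05,0,0,0],[0,0,0,0,0,0],[0,0,0,0,0,0]]' >/dev/null
python3 w.py .534 -.4065 .107 80.2
```

```text
t 32.68 tcp [ 0.5344 -0.4067  0.1091] yhead 80.4 tilt 0.01 F [ 0.2 -0.4 -0.8] op 15.4 ff 55.0
shift units [0.017 0.005 0.086] turn z units 0.0011 q7 [ 0.7   0.91 -0.23  1.51  0.27  0.75  1.76]
t 32.93 tcp [ 0.5345 -0.4067  0.1079] yhead 80.41 tilt 0.01 F [-0.2  0.2 -1.1] op 15.5 ff 55.0
shift units [0.02  0.005 0.038] turn z units 0.0012 q7 [ 0.7   0.91 -0.23  1.51  0.27  0.75  1.76]
```

```bash
for i in 1 2; do python3 -m pendant '[[0,0,0.05,0,0,0],[0,0,0,0,0,0],[0,0,0,0,0,0]]' >/dev/null
python3 w.py .534 -.4065 .107 80.2|head -1; done
```

```text
t 33.18 tcp [ 0.5347 -0.4069  0.1069] yhead 80.4 tilt 0.04 F [0.2 0.  1. ] op 15.4 ff 55.0
t 33.43 tcp [ 0.5347 -0.4069  0.1069] yhead 80.4 tilt 0.05 F [-1.5  1.3  7.4] op 15.4 ff 55.0
```

The collar rests on the rim at the same height as at the pick. I'll release and retreat.

```bash
python3 -m pendant '[[0,0,-0.04,0,0,0],[0,0,0,0,0,0]]' >/dev/null
python3 -m pendant '[[0,0,0,0,0,0],[0,0,0,0,0,0],[0,0,0,0,0,0],[0,0,0,0,0,0],[0,0,0,0,0,0]]' 1 |grep opening
python3 -m pendant '[[0,0,0,0,0,0],[0,0,0,0,0,0],[0,0,-0.3,0,0,0],[0,0,-0.5,0,0,0],[0,0,-0.8,0,0,0]]' |grep opening
python3 -m pendant '[[0,0,-1,0,0,0],[0,0,-1,0,0,0],[0,0,-1,0,0,0],[0,0,-1,0,0,0],[0,0,-0.5,0,0,0]]' >/dev/null
python3 -m pendant '[[0,0,0,0,0,0],[0,0,0,0,0,0],[0,0,0,0,0,0],[0,0,0,0,0,0],[0,0,0,0,0,0]]'
python3 hatch.py
python3 - <<'E'
from h import *
q,e=optics.snapshot("scene");P=cloud("scene",e)
near=(np.hypot(P[...,0]-.531,P[...,1]+.41)<.05)&(P[...,2]>.115)&(P[...,2]<.17);Q=P[near];print("key",len(Q),Q.mean(0),Q[:,2].max(),cv2.minAreaRect((Q[:,:2]*1000).astype(np.float32)))
im=cv2.imread("pics/scene0.png")
for n,u,v in(("cand",253,165),("mill",299,245),("mug",393,237),("spice",316,155)):
    print(n,abs(q[v-12:v+12,u-10:u+10].astype(int)-im[v-12:v+12,u-10:u+10]).mean().round(1))
p,d=optics.snapshot("top");g=cv2.cvtColor(p,6)[238:251,318:336];print(g)
E
```

```text
opening: 0.532
opening: 0.907
clock: 35.27
tool_pos: [0.5338, -0.4064, 0.2576]
eef_rot: [0.084, 0.997, 0.001, -0.001]
contact_force: [-0.5, -0.1, 0.1]
opening: 1.0
finger_force: 0.0
-0.1 58 z [0.085 0.088 0.091]
-0.07 67 z [0.085 0.088 0.091]
-0.04 69 z [0.085 0.088 0.091]
-0.01 60 z [0.085 0.088 0.09 ]
0.02 46 z [0.085 0.087 0.09 ]
0.05 54 z [0.084 0.087 0.088]
0.08 33 z [0.084 0.086 0.09 ]
key 178 [ 0.5293903  -0.41122519  0.13183324] 0.14369840490028252 ((532.2545776367188, -409.4206848144531), (16.7721004486084, 61.86649703979492), 81.92314147949219)
cand 9.2
mill 4.5
mug 22.8
spice 16.4
[[191 190 187 178 172 161 129  91 109 150 176 179 172 170 178 186 188 190]
 [188 188 180 167 171 170 135  90 109 162 188 190 181 167 167 178 185 189]
 [187 182 171 169 182 184 155 108 107 154 185 193 190 178 168 171 182 188]
 [187 180 171 180 192 198 179 132  99 134 176 192 195 187 174 169 178 187]
 [185 180 181 190 198 202 190 141  92 119 166 190 195 192 177 167 175 184]
 [184 179 186 196 199 201 190 145  89 111 163 191 195 192 180 165 171 185]
 [182 180 189 198 197 199 190 146  91 108 163 190 196 192 178 162 170 185]
 [185 180 186 195 197 197 191 154 102 105 156 185 196 193 180 167 173 185]
 [185 181 180 188 196 198 196 169 119  97 138 177 191 191 176 168 177 183]
 [190 181 174 181 189 198 199 184 135  90 120 167 185 183 170 171 180 186]
 [190 186 177 176 183 190 198 190 141  90 109 157 173 170 167 177 185 189]
 [190 190 182 177 172 176 185 181 142  93 103 146 162 164 173 185 187 191]
 [191 191 190 183 172 167 170 168 143 111 117 141 163 175 185 190 190 191]]
```

The hatch is level, the slot lies along the hatch, and the key is back where it was at the start. The image differences at the mug and spice jar are probably the arm, shadows and the moved hatch, since nothing touched them.

```bash
python3 -c "
from plant import r;print(r.finish_job())"
```

```text
the job is handed in; nothing more can be done
None
```

I finished every step and handed the job in at about 35 s of the 72 s allowed; the hand-in returned no verdict. The cartridge is seated, the hatch shut and cam-locked, and the key back in its stand; I did not measure whether the mug and spice jar had shifted, but no contact was felt.

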